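# Pack printed tubes in the jig and lock the divider comb over them

### The arm

A 6-joint arm with a two-finger parallel gripper is mounted at the origin on the work surface. World frame = base frame: x ahead of the robot, y to its left, z up, the work surface at z = 0. Lengths are in m, angles in rad, forces in N, time in s.
With the tool pointing down it reaches from about 0.35 to 0.975 m from the base axis. Payload 4.9 kg.
Tool frame: the origin (TCP) lies midway between the tips of the shut fingers; the grasp point (between the pads) lies 19 mm behind it (ctrl.tcp_to_grasp is the distance from the TCP to the grasp point, in m); z points along the fingers, y is the line along which they close (so a half turn about z gives the same grasp; the last joint's range is limited). The gripper opens to 85 mm and grips with 20 to 120 N. Pads are 22 mm wide; open, the fingers measure 114 mm over their backs; the gripper's body (76 mm by 85 mm) begins 54 mm behind the grasp point. The pads swing forward as they close: fully open they stand 13 mm farther back than shut.
Start: joints at [1.157, 0.053, 1.613, -0, 1.476, -0.119], TCP at [0.182, 0.598, 0.231] pointing down, gripper open.
Joint ranges: [-3.01, 3.01], [-1.01, 2.22], [0.06, 2.58], [-1.02, 4.17], [0.09, 2.62], [-3.14, 3.14]. Speed limits (rad/s): [2.57, 2.57, 3.14, 3.14, 3.14, 3.14].

### API

Orientations are given as a rotation vector (axis times angle).
In Python, from station import ctrl, vision, probe_bus, ticket gives the robot as it stands (ctrl), with the cameras (vision), the readings (probe_bus) and the job (ticket).
- The arm moves only by the shell command python3 jog.py 'ROWS' [FORCE]. ROWS is 1 to 20 rows, one to a line, with the numbers parted by spaces; each row has 7 numbers: the finger opening in m, then dx, dy, dz in normalised numbers (1 is 1 m), then a rotation vector rx, ry, rz in a scale on which 1.0 is pi rad; each row is the pose to reach, as a shift and turn from the pose commanded when the command began, along the tool's axes at that moment; what a row does not reach only later rows make up. A row lasts 1/12 s, in which the tool goes at most 0.0417 m and 0.125 rad, less where a joint would pass 70% of its speed; a pose out of reach is approached as far as the arm can. The fingers move at their own pace and stop on an object; FORCE is the grip in N (left out, the last holds). Time passes only in rows, so rows that do not move let the fingers close. It prints the time, the measured TCP pose, the force, the opening and the grip force at its end. A shift or turn number past 1, either way, is cut back to 1. Input that does not fit is refused with a message, and nothing moves.
- probe_bus.get_obs(): the state, without advancing time (a new reading comes with each control period).
- vision.get_image(name): name is "side" or "top" or "wrist"; returns the picture (400x640x3 uint8, red, green, blue); there is no depth.
- vision.camera_params(name): a dict with "fx", "fy", "cx", "cy" (pixels), "T" (4x4, takes a point from camera to world coordinates); the wrist camera has in their place "tool_from_camera" (4x4, takes a point from camera to tool coordinates, whose origin is the TCP and whose axes are the flange's). Camera axes: x right, y down, z forward; pixel columns grow to the right and rows downward; lengths in m; the calibration is good to about 2 mm. A picture is of the moment at which its call begins: read the wrist's pose just before it. camera_params takes no time and is no camera call.
- ticket.finish_job(): hands the job in; it is judged then, once.
The state is a dict: "t": time; "q": joint angles; "dq": joint speeds; "effort": joint torques, N m; "tool_pos": TCP position; "tool_rot": TCP orientation; "contact_force": force on the tool from outside, world axes, zero at the start; "wrist_torque": the same for the moment, N m; "opening": finger opening in m; "grip_force": force on a finger pad.
Only numpy, scipy, OpenCV 4.12 (cv2) and the standard library are available. Lean on these libraries where they do the work, as an engineer would, in place of code of your own. Each camera call takes 0.05 s, during which the arm holds its last target. There are 200 camera calls.

### The job

Pack every black printed tube from the yellow drying tray into a pocket of its own in the grey jig, handling each gently with a grip of no more than about 30 N so its print is not marked. Then lower the plywood divider comb so that all six teeth drop into their slots, fully home between and beside the tubes, and slide the bolt shut over the end of the comb (it must be drawn open first). Leave the bottle, the carton and the tape roll where they are.

Things in the scene. Friction and masses are not known exactly. Their poses are not given: they have to be found in the camera images.
- tube0: black tube with a white printed sleeve, lying on its side; may be absent. 90 mm long, 60 g: round body, 22 mm diameter, between two square end collars (26 x 26 mm, 14 mm long), so it does not roll and may lie on any of four faces. Origin at its centre, 13 mm above what it lies on; x along the tube (ends alike). Grip it round the sleeve, across its axis.
- tube1: black tube with a white printed sleeve, lying on its side; may be absent. 90 mm long, 60 g: round body, 22 mm diameter, between two square end collars (26 x 26 mm, 14 mm long), so it does not roll and may lie on any of four faces. Origin at its centre, 13 mm above what it lies on; x along the tube (ends alike). Grip it round the sleeve, across its axis.
- tube2: black tube with a white printed sleeve, lying on its side; may be absent. 90 mm long, 60 g: round body, 22 mm diameter, between two square end collars (26 x 26 mm, 14 mm long), so it does not roll and may lie on any of four faces. Origin at its centre, 13 mm above what it lies on; x along the tube (ends alike). Grip it round the sleeve, across its axis.
- tube3: black tube with a white printed sleeve, lying on its side; may be absent. 90 mm long, 60 g: round body, 22 mm diameter, between two square end collars (26 x 26 mm, 14 mm long), so it does not roll and may lie on any of four faces. Origin at its centre, 13 mm above what it lies on; x along the tube (ends alike). Grip it round the sleeve, across its axis.
- tube4: black tube with a white printed sleeve, lying on its side; may be absent. 90 mm long, 60 g: round body, 22 mm diameter, between two square end collars (26 x 26 mm, 14 mm long), so it does not roll and may lie on any of four faces. Origin at its centre, 13 mm above what it lies on; x along the tube (ends alike). Grip it round the sleeve, across its axis.
- pocket0 (a point): middle of the floor of jig pocket 0 (0 rightmost, 4 leftmost, 48 mm apart along jig y). A tube lies in it along jig x, its centre 13 mm above this point.
- pocket1 (a point): middle of the floor of jig pocket 1 (0 rightmost, 4 leftmost, 48 mm apart along jig y). A tube lies in it along jig x, its centre 13 mm above this point.
- pocket2 (a point): middle of the floor of jig pocket 2 (0 rightmost, 4 leftmost, 48 mm apart along jig y). A tube lies in it along jig x, its centre 13 mm above this point.
- pocket3 (a point): middle of the floor of jig pocket 3 (0 rightmost, 4 leftmost, 48 mm apart along jig y). A tube lies in it along jig x, its centre 13 mm above this point.
- pocket4 (a point): middle of the floor of jig pocket 4 (0 rightmost, 4 leftmost, 48 mm apart along jig y). A tube lies in it along jig x, its centre 13 mm above this point.
- jig: grey packing jig fixed to the bench, base 120 x 276 mm, five pockets in a row along its y; origin at the centre of its underside. Pocket floors 22 mm above the bench. Each pocket is 100 mm long (x), 32 mm wide, within ribs and end walls 8 mm high; ribs stand only at |x| 27 to 47 mm, leaving finger room beside a tube's middle. At y = 150 to 198 mm a block 64 mm high bears the bolt.
- seat (a point): on the jig's middle, level with the bottoms of its six slots (8 mm above the bench): the comb's origin is here when fully home. Slots at y = -120, -72, -24, 24, 72, 120 mm from here along jig y, either side of every pocket: each 40 mm (x) by 8 mm (y), 14 mm deep, mouth chamfered 2 mm.
- comb: plywood divider comb, 0.22 kg, standing upright on six teeth; origin at its centre, level with the tooth tips; y along its length; same after a half turn about z. Teeth at y = -120, -72, -24, 24, 72, 120 mm: 36 mm wide (x), 5 mm thick (y), 43 mm long, tips rounded. Above, a spine 14 mm thick (x), 276 mm long, z = 43 to 55 mm. Fully home, the spine passes 3 mm above the tubes.
- comb_handle (a point): middle of the top of the comb's handle, 79 mm above the tooth tips: an upright bar on the middle of the spine, 14 mm thick (comb x), 60 mm long (y), 24 mm high; grip it across x from above.
- bolt (a joint): sliding steel bolt on the jig's left (+y) end, 0 to 0.028 m, growing as it slides along jig +y. 0 = fully closed (its plate covers the last 16 mm of the seated comb's spine, 2 mm above it); 0.028 = fully open, 12 mm clear of the comb. Friction about 2.5 N, stays where left. Starts at 0 to 0.010, where it bars the comb.
- bolt_knob (a point): centre of the top of the bolt's knob, an upright steel cylinder 16 mm in diameter and 26 mm high, 97 mm above the bench; moves with the bolt. The bolt's flat plate lies beneath it, its top 71 mm above the bench.
- drying_tray: flat yellow mesh drying tray fixed to the bench, 270 x 310 mm, its floor 8 mm above the bench, rim 16 mm above the bench; origin at the centre of its underside. The tubes start on it.
- bottle: bystander: upright glass bottle, 64 mm in diameter, 190 mm high; origin under its centre
- carton: bystander: small yellow carton 60 x 120 x 45 mm; origin under its centre
- tape: bystander: roll of tape lying flat, 90 mm in diameter, 24 mm high; origin under its centre

How it is judged:
On the way, in this order (a step that is already met when the one before it is completed fails the run):
1. every tube lies down in a pocket of the jig ((horizontal distance between tube0 and pocket0 below 0.01 m or horizontal distance between tube0 and pocket1 below 0.01 m or horizontal distance between tube0 and pocket2 below 0.01 m or horizontal distance between tube0 and pocket3 below 0.01 m or horizontal distance between tube0 and pocket4 below 0.01 m) and z of each of tube0, tube1, tube2, tube3, tube4 in the frame of jig below 0.039 m and angle between the x axis of each of tube0, tube1, tube2, tube3, tube4 and the x axis of jig, either way round below 0.12 rad and (horizontal distance between tube1 and pocket0 below 0.01 m or horizontal distance between tube1 and pocket1 below 0.01 m or horizontal distance between tube1 and pocket2 below 0.01 m or horizontal distance between tube1 and pocket3 below 0.01 m or horizontal distance between tube1 and pocket4 below 0.01 m) and (horizontal distance between tube2 and pocket0 below 0.01 m or horizontal distance between tube2 and pocket1 below 0.01 m or horizontal distance between tube2 and pocket2 below 0.01 m or horizontal distance between tube2 and pocket3 below 0.01 m or horizontal distance between tube2 and pocket4 below 0.01 m) and (horizontal distance between tube3 and pocket0 below 0.01 m or horizontal distance between tube3 and pocket1 below 0.01 m or horizontal distance between tube3 and pocket2 below 0.01 m or horizontal distance between tube3 and pocket3 below 0.01 m or horizontal distance between tube3 and pocket4 below 0.01 m) and (horizontal distance between tube4 and pocket0 below 0.01 m or horizontal distance between tube4 and pocket1 below 0.01 m or horizontal distance between tube4 and pocket2 below 0.01 m or horizontal distance between tube4 and pocket3 below 0.01 m or horizontal distance between tube4 and pocket4 below 0.01 m)), for 0.2 s.
2. the comb is fully home over the tubes, all six teeth in their slots (all of step 1 and horizontal distance between comb and seat below 0.005 m and z of comb in the frame of jig below 0.0115 m and angle between the x axis of comb and the x axis of jig, either way round below 0.04 rad and angle between comb's own z axis and vertical below 0.05 rad), for 0.2 s.
At the end, for the whole second after the job is handed in: each tube lies in a pocket (10 mm, 0.12 rad, on its floor to 4 mm); the comb is fully home (within 5 mm of the seat, tips within 3.5 mm of the slot bottoms, in line to 0.04 rad, upright to 0.05 rad); the bolt is closed to within 6 mm; all at rest (all of step 2 and value of joint bolt below 0.006 m and linear speed of comb below 0.03 m/s); the robot touches nothing.
It fails at once if a tube is squeezed: the fingers' contact force on it, both pads added, exceeds 80 N (contact force between the fingers and tube0 above 80 N or contact force between the fingers and tube1 above 80 N or contact force between the fingers and tube2 above 80 N or contact force between the fingers and tube3 above 80 N or contact force between the fingers and tube4 above 80 N).
It fails at once if the bottle is pushed more than 30 mm or tipped (distance of bottle from where it was at the start of the episode above 0.03 m or angle between bottle's own z axis and vertical above 0.4 rad).
It fails at once if the yellow carton is pushed more than 30 mm or tipped (distance of carton from where it was at the start of the episode above 0.03 m or angle between carton's own z axis and vertical above 0.4 rad).
It fails at once if the tape roll is pushed more than 30 mm or tipped (distance of tape from where it was at the start of the episode above 0.03 m or angle between tape's own z axis and vertical above 0.4 rad).
Of tube0, tube1, tube2, tube3, tube4 only 3 to 5 are there at a start; the rules pass over those that are not, and their reading is None.
At some moment in a run one of tube0, tube1, tube2, tube3, tube4 may be knocked a few centimetres aside while the robot is not near it.
It also fails if it takes over 210 s, if anything falls off the work surface, if the arm or the gripper's body presses on something with over 40 N, if the wrist force passes 120 N, or if a joint passes its speed limit or range.

## Working session

There is one attempt and no reset: what is moved stays moved. The work goes in short steps, Python scripts to look and compute and a shell command to move; the robot and the scene stay as the last step left them, time stands still between calls to the robot, and variables do not carry over. Pictures are saved under pics/ and viewed, at most 14 in all, crops included, and the job is handed in when it is done.

```bash
ls; mkdir -p pics; python3 - <<'E'
from station import ctrl, vision, probe_bus, ticket
import cv2
o=probe_bus.get_obs();print(o)
for n in("top","side","wrist"):
    p=vision.camera_params(n);print(n,p)
    cv2.imwrite(f"pics/{n}0.png",vision.get_image(n)[:,:,::-1])
E
```

```text
jog.py
pics
station.py
{'t': 0.0, 'q': array([ 1.15696344e+00,  5.33684312e-02,  1.61428300e+00,  1.60308469e-06,
        1.47599136e+00, -1.18990108e-01]), 'dq': array([ 0.00059674, -0.0004571 ,  0.00028407,  0.00140409, -0.00022849,
        0.00057081]), 'effort': array([-6.35171250e-05, -3.93685949e+01, -3.70175779e+01, -3.72982925e-06,
        6.91266774e-03,  1.29216360e-05]), 'tool_pos': array([0.18136219, 0.59746397, 0.23006241]), 'tool_rot': array([-4.61382715e-01, -3.10697925e+00,  3.10554349e-03]), 'contact_force': array([ 0.57742259,  0.62433746, -0.43236684]), 'wrist_torque': array([ 0.00584259, -0.01569952, -0.00547665]), 'grip_force': 0.0, 'opening': 0.08554259092168416}
top {'fx': 402.0618646392819, 'fy': 402.0618646392819, 'cx': 321.60408743925353, 'cy': 197.7292809000142, 'T': array([[-0.00368887, -0.98632405,  0.16477637,  0.33325469],
       [-0.99995199,  0.00214248, -0.00956155,  0.03736586],
       [ 0.00907776, -0.16480373, -0.98628461,  1.24780982],
       [ 0.        ,  0.        ,  0.        ,  1.        ]])}
side {'fx': 459.9875376380181, 'fy': 459.9875376380181, 'cx': 320.8217277902008, 'cy': 199.59662162632753, 'T': array([[ 0.84089531, -0.33301715,  0.42660832, -0.04002507],
       [-0.54098111, -0.49491903,  0.67999602, -0.87703824],
       [-0.01531376, -0.8025925 , -0.59633108,  0.90491654],
       [ 0.        ,  0.        ,  0.        ,  1.        ]])}
wrist {'fx': 359.4303244402598, 'fy': 359.4303244402598, 'cx': 319.6771898525935, 'cy': 204.15826594470502, 'tool_from_camera': array([[ 1.39156223e-03, -9.44470370e-01, -3.28593645e-01,
         8.42326711e-02],
       [ 9.99999031e-01,  1.32918455e-03,  4.14449457e-04,
        -9.02808767e-04],
       [ 4.53263659e-05, -3.28593903e-01,  9.44471304e-01,
        -1.42779032e-01],
       [ 0.00000000e+00,  0.00000000e+00,  0.00000000e+00,
         1.00000000e+00]])}
```

View pics/top0.png

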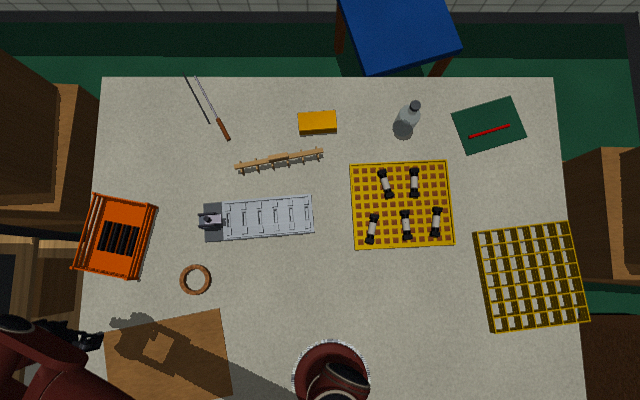

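The top view shows five tubes on the tray at about (385,184), (414,182), (372,228), (405,225) and (435,222). The jig is at (258,217) with its bolt at (210,220), and the comb is at (280,160). The carton (317,122), bottle (404,125) and tape (195,279) sit clear of the work.

```bash
cat > h.py <<'E'
from station import ctrl, vision, probe_bus, ticket
import numpy as np, cv2
from scipy.spatial.transform import Rotation as R
def cam(n):
    """K, world_from_camera, call right before get_image"""
    p=vision.camera_params(n); K=np.array([[p["fx"],0,p["cx"]],[0,p["fy"],p["cy"]],[0,0,1.]])
    if n!="wrist": return K,p["T"]
    o=probe_bus.get_obs(); T=np.eye(4); T[:3,:3]=R.from_rotvec(o["tool_rot"]).as_matrix(); T[:3,3]=o["tool_pos"]
    return K,T@p["tool_from_camera"]
def back(K,T,uv,z):
    d=(T[:3,:3]@np.linalg.inv(K)@np.c_[np.atleast_2d(uv),np.ones(len(np.atleast_2d(uv)))].T).T
    return T[:3,3]+d*((z-T[2,3])/d[:,2])[:,None]
def proj(K,T,P):
    c=(np.atleast_2d(P)-T[:3,3])@T[:3,:3]; q=c@K.T; return q[:,:2]/q[:,2:]
def ortho(img,K,T,x0,x1,y0,y1,z,s):
    """rectified: columns along -y (y1 left), rows along -x (x1 top), s px per m"""
    W,H=int((y1-y0)*s),int((x1-x0)*s)
    c=np.float32([[0,0],[W,0],[W,H],[0,H]])
    P=np.array([[x1,y1,z],[x1,y0,z],[x0,y0,z],[x0,y1,z]])
    M=cv2.getPerspectiveTransform(np.float32(proj(K,T,P)),c)
    return cv2.warpPerspective(img,M,(W,H),flags=cv2.INTER_CUBIC)
def intool(P):
    o=probe_bus.get_obs(); return R.from_rotvec(o["tool_rot"]).inv().apply(np.array(P)-o["tool_pos"])
def go(P,yaw=None):
    """tool-frame shift (from measured pose) to put TCP at P; tool down with closing axis (tool y) at world angle yaw (mod pi)"""
    o=probe_bus.get_obs(); r=R.from_rotvec(o["tool_rot"]); out=[np.round(r.inv().apply(np.array(P)-o["tool_pos"]),4)]
    if yaw is not None:
        best=None
        for k in(0,1):
            a=yaw+k*np.pi; y=np.array([np.cos(a),np.sin(a),0]); z=np.array([0,0,-1.]); x=np.cross(y,z)
            rv=(r.inv()*R.from_matrix(np.c_[x,y,z])).as_rotvec()
            out.append(np.round(rv,4))
    print("go",*out,"q6",round(o["q"][5],3),"t",round(o["t"],2)); return out
E
python3 - <<'E'
from h import *
K,T=cam("top");img=vision.get_image("top")
for n,p,z in[("jig",(258,217),.022),("knob",(207,220),.09),("comb",(280,160),.06),("tray",(402,205),.01),("bottle",(404,125),.02),("tape",(195,279),.02),("carton",(317,118),.045)]+[("tube",p,.02) for p in((385,184),(414,182),(372,228),(405,225),(435,222))]:
    print(n,back(K,T,p,z)[0].round(3))
a=ortho(img,K,T,.35,.7,-.36,.37,.021,1090)[:,:,::-1]
cv2.imwrite("pics/o1.png",a)
E
```

```text
jig [0.479 0.22  0.022]
knob [0.462 0.357 0.09 ]
comb [0.648 0.152 0.06 ]
tray [ 0.517 -0.225  0.01 ]
bottle [ 0.774 -0.239  0.02 ]
tape [0.293 0.405 0.02 ]
carton [0.788 0.039 0.045]
tube [ 0.581 -0.172  0.02 ]
tube [ 0.588 -0.263  0.02 ]
tube [ 0.444 -0.128  0.02 ]
tube [ 0.453 -0.23   0.02 ]
tube [ 0.462 -0.323  0.02 ]
```

View pics/o1.png

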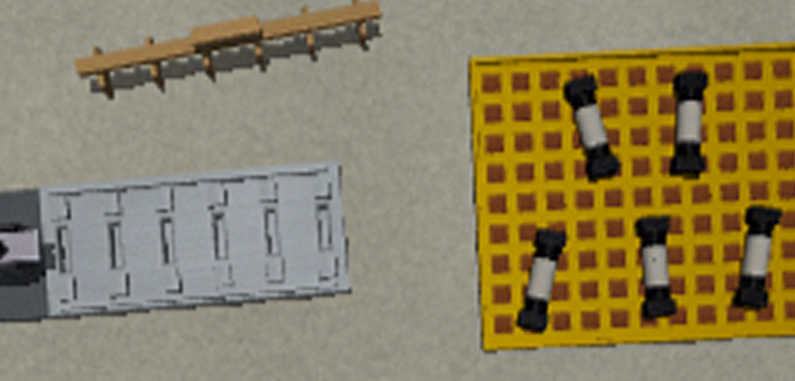

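```bash
cat >> h.py <<'E'
def tubes(img=None,cm=None):
    """sleeves seen by the top camera on the tray -> list (x,y,axis angle)"""
    K,T=cam("top"); img=vision.get_image("top"); s=2000
    a=ortho(img,K,T,.35,.70,-.40,-.06,.026,s); h=cv2.cvtColor(a,cv2.COLOR_RGB2HSV)
    m=((h[:,:,1]<60)&(h[:,:,2]>120)).astype(np.uint8)
    n,l,st,c=cv2.connectedComponentsWithStats(m); out=[]
    for i in range(1,n):
        if 1200<st[i,4]<8000:
            p=np.argwhere(l==i)[:,::-1].astype(np.float32)
            (cx,cy),_,_=cv2.minAreaRect(p); w,v=np.linalg.eigh(np.cov((p-p.mean(0)).T)); d=v[:,1]
            ang=np.arctan2(-d[0],-d[1]) # dx=-row, dy=-col
            ang=(ang+np.pi/2)%np.pi-np.pi/2
            out.append((round(.70-cy/s,4),round(-.06-cx/s,4),round(ang,3),int(st[i,4]),np.round(np.sqrt(w)*4/s,3)))
    return out
E
python3 - <<'E'
from h import *
for t in tubes():print(t)
go((.45,.22,.26),1.649)
E
```

```text
(0.5885, -0.2621, np.float64(-0.049), 2368, array([0.02 , 0.039]))
(0.5838, -0.1725, np.float64(0.289), 2422, array([0.02, 0.04]))
(0.465, -0.3247, np.float64(-0.171), 2328, array([0.02 , 0.039]))
(0.456, -0.2317, np.float64(0.094), 2372, array([0.02, 0.04]))
(0.4443, -0.1271, np.float64(-0.205), 2358, array([0.02, 0.04]))
go [-0.3667 -0.2835 -0.029 ] [-1.000e-03 -3.000e-04 -3.729e-01] [-4.0000e-04  1.4000e-03  2.7687e+00] q6 -0.119 t 0.25
```

The manual's scale: turns go in shares of pi rad. Converting my numbers, -0.373 rad / 3.1416 = -0.1187.

```bash
python3 jog.py '0.06 -0.367 -0.283 -0.029 0 0 -0.1187
0.06 -0.367 -0.283 -0.029 0 0 -0.1187
0.06 -0.367 -0.283 -0.029 0 0 -0.1187
0.06 -0.367 -0.283 -0.029 0 0 -0.1187
0.06 -0.367 -0.283 -0.029 0 0 -0.1187
0.06 -0.367 -0.283 -0.029 0 0 -0.1187
0.06 -0.367 -0.283 -0.029 0 0 -0.1187
0.06 -0.367 -0.283 -0.029 0 0 -0.1187
0.06 -0.367 -0.283 -0.029 0 0 -0.1187
0.06 -0.367 -0.283 -0.029 0 0 -0.1187
0.06 -0.367 -0.283 -0.029 0 0 -0.1187
0.06 -0.367 -0.283 -0.029 0 0 -0.1187
0.06 -0.367 -0.283 -0.029 0 0 -0.1187
0.06 -0.367 -0.283 -0.029 0 0 -0.1187
0.06 -0.367 -0.283 -0.029 0 0 -0.1187'
python3 - <<'E'
from h import *
K,T=cam("wrist");i=vision.get_image("wrist");np.savez("w1.npz",K=K,T=T,i=i)
cv2.imwrite("pics/w1.png",cv2.resize(i[:,:,::-1],(800,500)))
E
```

```text
t: 1.5
tool_pos: [0.4498, 0.2215, 0.26]
tool_rot: [0.125, -3.138, -0.001]
contact_force: [-0.8, 0.6, 0.1]
opening: 0.0599
grip_force: 0.0
```

View pics/w1.png

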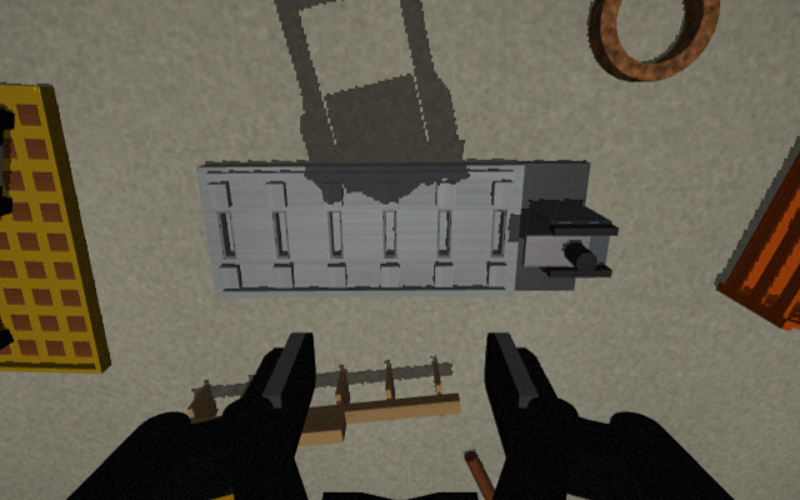

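The wrist view shows the jig with its six slots along row ~235 (columns 225, 281, 336, 390, 445, 499 in the 800-px picture). The bolt knob is at (582,256), and the comb runs along the bottom. Next I rectify the jig at slot-mouth level.

```bash
python3 - <<'E'
from h import *
d=np.load("w1.npz");K,T,i=d["K"],d["T"],d["i"]
a=ortho(i,K,T,.39,.57,.05,.36,.022,2500)
cv2.imwrite("pics/o2.png",np.clip(a[:,:,::-1]*1.3,0,255).astype(np.uint8))
E
```

```text
(no output)
```

View pics/o2.png

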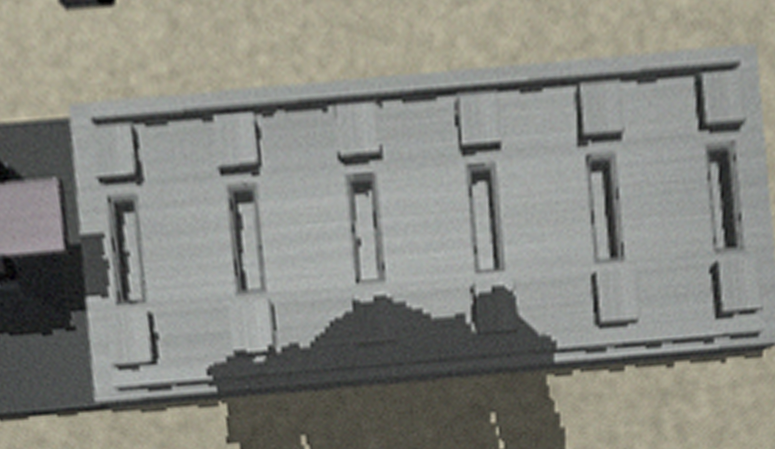

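```bash
python3 - <<'E'
from h import *
d=np.load("w1.npz");i=d["i"]
t=cv2.imread("pics/top0.png")
a=cv2.resize(i[160:230,415:495,::-1],None,fx=5,fy=5,interpolation=cv2.INTER_CUBIC)
b=cv2.resize(t[195:245,190:240],None,fx=7,fy=7,interpolation=cv2.INTER_CUBIC)
cv2.imwrite("pics/k.png",np.clip(np.hstack([a,b])*1.8,0,255).astype(np.uint8))
E
```

```text
(no output)
```

View pics/k.png

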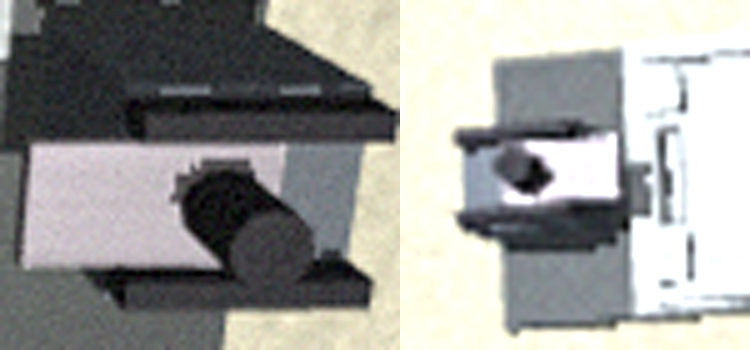

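The knob's top face is centred at (271,245) in the left crop, which is wrist pixel (469.2,209). The plate's inner end is at (25,205), which is wrist pixel (420,201).

```bash
python3 - <<'E'
from h import *
d=np.load("w1.npz");K,T=d["K"],d["T"]
k=back(K,T,(469.2,209),.097)[0];e=back(K,T,(420,201),.071)[0]
c=np.array([.4806,.1900,0]);a=.0866;Rz=R.from_euler("z",a)
for p in(k,e):print(p,Rz.inv().apply(p-c))
print("slot0..",[np.round(c+Rz.apply([0,y,0]),4) for y in(-96,-48,0,48,96)] and [np.round(c+Rz.apply([0,y/1000,0]),4) for y in(-96,-48,0,48,96)])
go((k[0],k[1],.14),np.pi/2+a)
E
```

```text
[0.46517553 0.3576141  0.097     ] [-0.00086942  0.16832006  0.097     ]
[0.46932339 0.32026102 0.071     ] [3.21596921e-05 1.30748205e-01 7.10000000e-02]
slot0.. [array([0.4889, 0.0944, 0.    ]), array([0.4848, 0.1422, 0.    ]), array([0.4806, 0.19  , 0.    ]), array([0.4764, 0.2378, 0.    ]), array([0.4723, 0.2856, 0.    ])]
go [-0.0264  0.1342  0.1201] [ 0.0003 -0.0006 -0.0065] [-1.0000e-03 -5.0000e-04  3.1351e+00] q6 -1.342 t 1.55
```

Converted, -0.006 rad / 3.1416 = -0.0019.

```bash
python3 jog.py '0.05 -0.026 0.134 0.12 0 0 -0.0019
0.05 -0.026 0.134 0.12 0 0 -0.0019
0.05 -0.026 0.134 0.12 0 0 -0.0019
0.05 -0.026 0.134 0.12 0 0 -0.0019
0.05 -0.026 0.134 0.12 0 0 -0.0019
0.05 -0.026 0.134 0.15 0 0 -0.0019
0.05 -0.026 0.134 0.179 0 0 -0.0019
0.05 -0.026 0.134 0.179 0 0 -0.0019
0.05 -0.026 0.134 0.179 0 0 -0.0019' 25
python3 jog.py '0.0 0 0 0 0 0 0
0.0 0 0 0 0 0 0
0.0 0 0 0 0 0 0
0.0 0 0 0 0 0 0
0.0 0 0 0 0 0 0
0.0 0 0 0 0 0 0
0.0 0 0 0 0 0 0' 25
```

```text
t: 2.3
tool_pos: [0.4635, 0.3565, 0.0794]
tool_rot: [0.136, -3.134, 0.003]
contact_force: [0.5, -0.8, 1.1]
opening: 0.0501
grip_force: 0.0
t: 2.88
tool_pos: [0.4673, 0.3574, 0.0841]
tool_rot: [-0.132, 3.135, 0.004]
contact_force: [-0.8, 2.0, 5.4]
opening: 0.0146
grip_force: 24.6
```

```bash
python3 jog.py '0.0 0 0.005 0 0 0 0
0.0 0 0.01 0 0 0 0
0.0 0 0.015 0 0 0 0
0.0 0 0.018 0 0 0 0
0.0 0 0.018 0 0 0 0'; python3 jog.py '0.0 0 0.001 0 0 0 0
0.0 0 0.002 0 0 0 0
0 0 0.002 0 0 0 0'
```

```text
t: 3.3
tool_pos: [0.4659, 0.3749, 0.0841]
tool_rot: [-0.132, 3.136, 0.002]
contact_force: [-1.6, -0.8, 7.2]
opening: 0.0146
grip_force: 24.7
t: 3.55
tool_pos: [0.4657, 0.3764, 0.0841]
tool_rot: [-0.132, 3.136, 0.001]
contact_force: [-2.1, -2.4, 7.8]
opening: 0.0145
grip_force: 24.7
```

```bash
python3 jog.py '0.0 0 0.001 0 0 0 0
0.0 0 0.002 0 0 0 0
0.0 0 0.003 0 0 0 0
0 0 0.003 0 0 0 0'
```

```text
t: 3.88
tool_pos: [0.4655, 0.3785, 0.0841]
tool_rot: [-0.132, 3.136, -0.003]
contact_force: [-0.8, -5.1, 8.6]
opening: 0.0144
grip_force: 24.8
```

```bash
python3 jog.py '0.05 0 -0.003 0 0 0 0
0.05 0 -0.003 0 0 0 0
0.05 0 -0.003 0 0 0 0
0.05 0 -0.003 -0.03 0 0 0
0.05 0 -0.003 -0.07 0 0 0
0.05 0 -0.003 -0.08 0 0 0'; python3 - <<'E'
from h import *
for t in tubes():print(t)
go((.4443,-.1271,.10),np.pi/2-.205)
E
```

```text
t: 4.38
tool_pos: [0.4667, 0.3778, 0.1674]
tool_rot: [-0.132, 3.131, 0.007]
contact_force: [-0.3, 0.6, 1.3]
opening: 0.05
grip_force: 0.0
(0.5881, -0.262, np.float64(-0.047), 2633, array([0.022, 0.041]))
(0.5837, -0.1722, np.float64(0.28), 2659, array([0.022, 0.041]))
(0.4651, -0.324, np.float64(-0.171), 2594, array([0.021, 0.04 ]))
(0.4559, -0.2313, np.float64(0.077), 2642, array([0.022, 0.04 ]))
(0.4444, -0.1264, np.float64(-0.209), 2673, array([0.022, 0.04 ]))
go [ 0.0661 -0.5019  0.0651] [0.0065 0.009  0.2892] [-0.0129  0.0094 -2.8523] q6 -1.099 t 4.43
```

Converted, 0.289 rad / 3.1416 = 0.092.

```bash
python3 jog.py '0.05 0.066 -0.502 0.03 0 0 0.092
0.05 0.066 -0.502 0.03 0 0 0.092
0.05 0.066 -0.502 0.03 0 0 0.092
0.05 0.066 -0.502 0.03 0 0 0.092
0.05 0.066 -0.502 0.03 0 0 0.092
0.05 0.066 -0.502 0.03 0 0 0.092
0.05 0.066 -0.502 0.03 0 0 0.092
0.05 0.066 -0.502 0.03 0 0 0.092
0.05 0.066 -0.502 0.03 0 0 0.092
0.05 0.066 -0.502 0.03 0 0 0.092
0.05 0.066 -0.502 0.03 0 0 0.092
0.05 0.066 -0.502 0.03 0 0 0.092
0.05 0.066 -0.502 0.065 0 0 0.092
0.05 0.066 -0.502 0.065 0 0 0.092
0.05 0.066 -0.502 0.065 0 0 0.092
0.05 0.066 -0.502 0.065 0 0 0.092
0.05 0.066 -0.502 0.065 0 0 0.092'; python3 - <<'E'
from h import *
go((.4443,-.1265,.015),np.pi/2-.207)
K,T=cam("wrist");i=vision.get_image("wrist");np.savez("w2.npz",K=K,T=T,i=i)
cv2.imwrite("pics/w2.png",i[:,:,::-1])
E
```

```text
t: 5.85
tool_pos: [0.4416, -0.1289, 0.0974]
tool_rot: [0.318, 3.124, -0.001]
contact_force: [0.3, 0.5, 0.2]
opening: 0.0499
grip_force: 0.0
go [-0.002   0.0029  0.0824] [-0.0002  0.0018  0.004 ] [-2.8000e-03 -3.0000e-04 -3.1376e+00] q6 -1.814 t 5.85
```

View pics/w2.png

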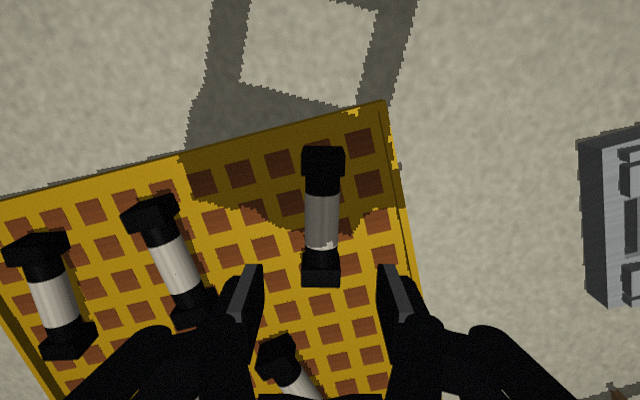

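The wrist view shows the tube centred between the fingers, with its sleeve centre at (322,221) and its axis running straight down the picture.

```bash
python3 - <<'E'
from h import *
d=np.load("w2.npz");K,T=d["K"],d["T"]
print(back(K,T,(322,219),.030),back(K,T,(323,147),.034),back(K,T,(320,264),.034));go((.4443,-.1265,.015),np.pi/2-.207)
E
python3 jog.py '0.05 -0.002 0.003 0.04 0 0 0
0.05 -0.002 0.003 0.078 0 0 0
0.05 -0.002 0.003 0.083 0 0 0
0.05 -0.002 0.003 0.083 0 0 0' 20
```

```text
[[ 0.44054884 -0.12806634  0.03      ]] [[ 0.39545183 -0.1183848   0.034     ]] [[ 0.46931138 -0.13522208  0.034     ]]
go [-0.0018  0.0029  0.0827] [-0.0004  0.0023  0.0043] [-3.6000e-03 -7.0000e-04 -3.1373e+00] q6 -1.814 t 5.9
t: 6.23
tool_pos: [0.4415, -0.1254, 0.0115]
tool_rot: [-0.318, -3.12, -0.003]
contact_force: [-0.0, 0.5, 0.9]
opening: 0.0497
grip_force: 0.0
```

```bash
python3 jog.py '0.018 0 0 0 0 0 0
0.018 0 0 0 0 0 0
0.018 0 0 0 0 0 0
0.018 0 0 0 0 0 0
0.018 0 0 0 0 0 0
0.018 0 0 0 0 0 0' 22; python3 jog.py '0.018 0 0 -0.03 0 0 0
0.018 0 0 -0.07 0 0 0
0.018 0 0 -0.1 0 0 0
0.018 0 0 -0.1 0 0 0'; python3 - <<'E'
from h import *
go((.4889,.0944,.08),np.pi/2+.0866)
E
```

```text
t: 6.73
tool_pos: [0.4456, -0.1279, 0.0163]
tool_rot: [0.321, 3.12, -0.002]
contact_force: [-0.7, 1.5, 7.8]
opening: 0.0208
grip_force: 22.8
t: 7.07
tool_pos: [0.4481, -0.1294, 0.1221]
tool_rot: [0.32, 3.111, -0.008]
contact_force: [0.6, -0.8, 0.4]
opening: 0.0215
grip_force: 22.1
go [0.0062 0.2276 0.0412] [-0.0058  0.0143 -0.2914] [0.0205 0.0083 2.8501] q6 -1.807 t 7.07
```

```bash
for i in 1 2 3; do python3 jog.py '0.018 0 0 0 0 0 0
0.018 0 0 0 0 0 0'|sed -n 2,4p; done; python3 - <<'E'
from h import *
go((.4889,.0944,.08),np.pi/2+.0866)
K,T=cam("side");i=vision.get_image("side")
o=probe_bus.get_obs();p=proj(K,T,[o["tool_pos"]])[0].astype(int);print(p)
c=i[max(0,p[1]-75):p[1]+45,p[0]-80:p[0]+80,::-1]
cv2.imwrite("pics/s1.png",np.clip(cv2.resize(c,None,fx=5,fy=5,interpolation=cv2.INTER_CUBIC)*1.5,0,255).astype(np.uint8))
E
```

```text
tool_pos: [0.4432, -0.1271, 0.1134]
tool_rot: [0.321, 3.125, -0.0]
contact_force: [-0.3, -0.1, -0.3]
tool_pos: [0.4421, -0.1266, 0.1115]
tool_rot: [-0.321, -3.122, -0.002]
contact_force: [0.7, 0.0, -0.7]
tool_pos: [0.4427, -0.1268, 0.1122]
tool_rot: [-0.321, -3.123, -0.001]
contact_force: [0.4, -0.3, -1.0]
go [-0.0003  0.226   0.0323] [ 0.0008 -0.002  -0.2915] [-2.8000e-03 -1.2000e-03  2.8501e+00] q6 -1.807 t 7.57
[325 239]
```

View pics/s1.png

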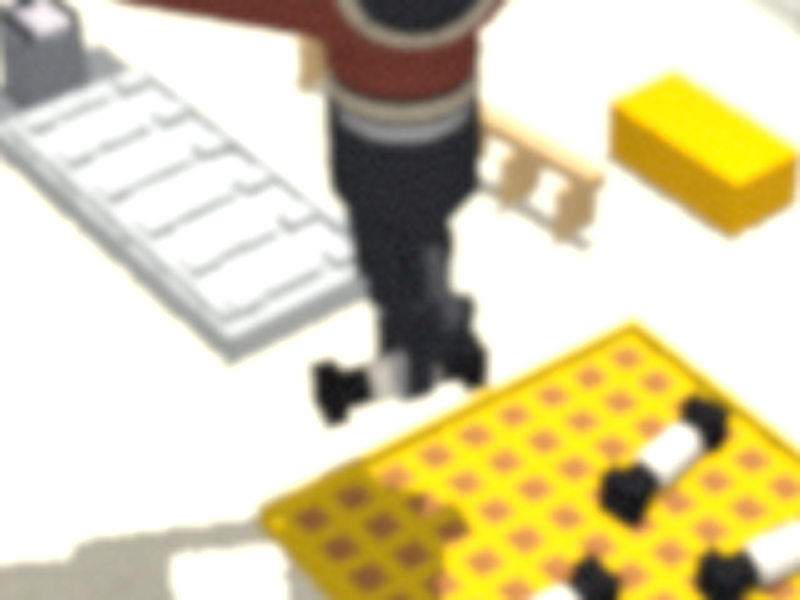

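The side view shows the tube hanging level between the fingers just above the tray, and the other tubes are undisturbed.

Converted, -0.2915 rad / 3.1416 = -0.0928.

```bash
python3 jog.py '0.018 0 0.226 0.032 0 0 -0.0928
0.018 0 0.226 0.032 0 0 -0.0928
0.018 0 0.226 0.032 0 0 -0.0928
0.018 0 0.226 0.032 0 0 -0.0928
0.018 0 0.226 0.032 0 0 -0.0928
0.018 0 0.226 0.032 0 0 -0.0928
0.018 0 0.226 0.032 0 0 -0.0928
0.018 0 0.226 0.032 0 0 -0.0928
0.018 0 0.226 0.032 0 0 -0.0928
0.018 0 0.226 0.032 0 0 -0.0928'; python3 - <<'E'
from h import *
go((.4889,.0944,.032),np.pi/2+.0866)
K,T=cam("wrist");i=vision.get_image("wrist");np.savez("w3.npz",K=K,T=T,i=i)
cv2.imwrite("pics/w3.png",i[:,:,::-1])
E
```

```text
t: 8.45
tool_pos: [0.4893, 0.0933, 0.0813]
tool_rot: [-0.134, 3.139, -0.0]
contact_force: [-0.3, -1.0, -0.3]
opening: 0.0211
grip_force: 22.1
go [0.0003 0.0012 0.0493] [-0.0003  0.     -0.0013] [0.0000e+00 4.0000e-04 3.1403e+00] q6 -1.617 t 8.45
```

View pics/w3.png

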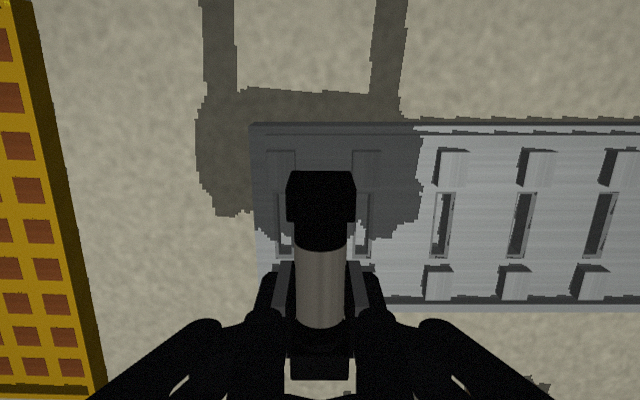

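The wrist view shows the tube held square over pocket 0. The visible slots are centred near (443,225), (520,224) and (601,224).

```bash
python3 - <<'E'
from h import *
d=np.load("w3.npz");K,T,i=d["K"],d["T"],d["i"]
a=ortho(i,K,T,.40,.56,.05,.36,.022,2500)
g=cv2.createCLAHE(4,(4,4)).apply(cv2.cvtColor(a,cv2.COLOR_RGB2GRAY))
cv2.imwrite("pics/o3.png",g)
print(go((.4889,.0944,.032)))
E
```

```text
go [0.0003 0.0013 0.0494] q6 -1.617 t 8.5
[array([0.0003, 0.0013, 0.0494])]
```

View pics/o3.png

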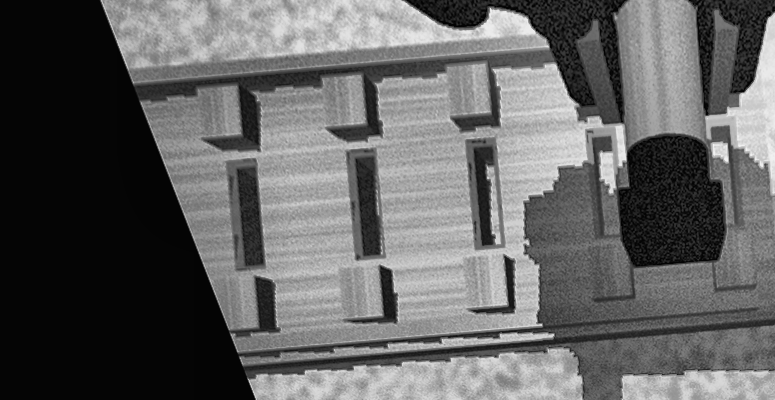

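Slot mouths in the rectified picture are at (246,214), (365,205) and (485,194). That puts the jig centre at (0.480, 0.190) with yaw 0.085, which agrees with the first measurement.

```bash
python3 jog.py '0.018 0 0.001 0.025 0 0 0
0.018 0 0.001 0.04 0 0 0
0.018 0 0.001 0.046 0 0 0
0.018 0 0.001 0.049 0 0 0
0.018 0 0.001 0.049 0 0 0
0.018 0 0.001 0.049 0 0 0'; python3 jog.py '0.036 0 0 0 0 0 0
0.036 0 0 0 0 0 0
0.036 0 0 0 0 0 0
0.036 0 0 -0.03 0 0 0
0.04 0 0 -0.07 0 0 0
0.05 0 0 -0.1 0 0 0
0.05 0 0 -0.1 0 0 0'; python3 - <<'E'
from h import *
for t in tubes():print(t)
go((.456,-.2315,.1),np.pi/2+.08)
E
```

```text
t: 9.0
tool_pos: [0.4899, 0.0949, 0.0331]
tool_rot: [-0.135, 3.137, -0.0]
contact_force: [-0.0, 0.2, -0.7]
opening: 0.0207
grip_force: 22.1
t: 9.58
tool_pos: [0.4942, 0.0956, 0.1408]
tool_rot: [-0.136, 3.124, 0.0]
contact_force: [0.1, -0.3, 1.3]
opening: 0.0501
grip_force: 0.0
(0.5882, -0.262, np.float64(-0.042), 2597, array([0.021, 0.04 ]))
(0.5839, -0.1722, np.float64(0.286), 2611, array([0.021, 0.04 ]))
(0.465, -0.3241, np.float64(-0.171), 2551, array([0.021, 0.04 ]))
(0.456, -0.2313, np.float64(0.089), 2605, array([0.021, 0.04 ]))
go [ 0.0651 -0.3225  0.037 ] [-0.0004  0.0099  0.0069] [-1.5500e-02 -6.0000e-04 -3.1346e+00] q6 -1.615 t 9.63
```

```bash
python3 jog.py '0.05 0.061 -0.322 0.034 0 0 0
0.05 0.061 -0.322 0.034 0 0 0
0.05 0.061 -0.322 0.034 0 0 0
0.05 0.061 -0.322 0.034 0 0 0
0.05 0.061 -0.322 0.034 0 0 0
0.05 0.061 -0.322 0.034 0 0 0
0.05 0.061 -0.322 0.034 0 0 0
0.05 0.061 -0.322 0.034 0 0 0
0.05 0.061 -0.322 0.034 0 0 0
0.05 0.061 -0.322 0.034 0 0 0
0.05 0.061 -0.322 0.034 0 0 0
0.05 0.061 -0.322 0.034 0 0 0'; python3 - <<'E'
from h import *
go((.456,-.2315,.017),np.pi/2+.085)
K,T=cam("top");i=vision.get_image("top")
cv2.imwrite("pics/t2.png",ortho(i,K,T,.40,.56,.05,.36,.035,2500)[:,:,::-1])
E
```

```text
t: 10.63
tool_pos: [0.4561, -0.2296, 0.0976]
tool_rot: [0.138, -3.138, -0.002]
contact_force: [0.8, -0.3, -0.1]
opening: 0.0499
grip_force: 0.0
go [ 0.0002 -0.002   0.0806] [ 0.0011 -0.0008  0.0031] [ 1.3000e-03  1.7000e-03 -3.1385e+00] q6 -2.271 t 10.63
```

View pics/t2.png

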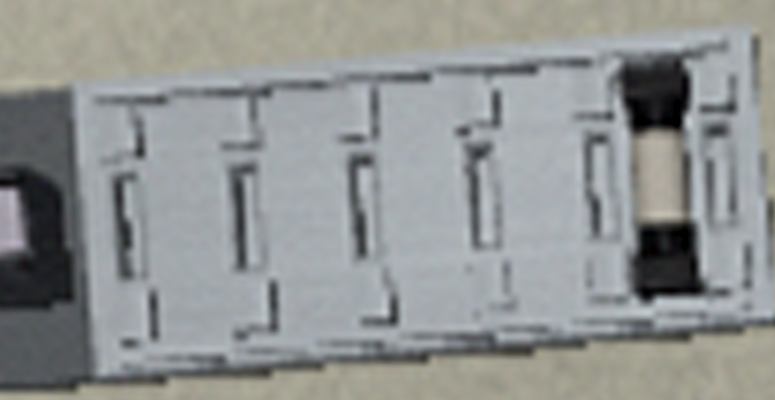

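Tube 0 lies squarely in pocket 0, with its sleeve at (661,175) between the two right-hand slots. The next pick is the tube at (0.456,-0.2315).

```bash
python3 jog.py '0.05 0 -0.002 0.04 0 0 0
0.05 0 -0.002 0.076 0 0 0
0.05 0 -0.002 0.081 0 0 0
0.05 0 -0.002 0.081 0 0 0
0.05 0 -0.002 0.081 0 0 0' 22;python3 jog.py '0.018 0 0 0 0 0 0
0.018 0 0 0 0 0 0
0.018 0 0 0 0 0 0
0.018 0 0 0 0 0 0
0.018 0 0 0 0 0 0
0.018 0 0 0 0 0 0' 22; python3 jog.py '0.018 0 0 -0.03 0 0 0
0.018 0 0 -0.065 0 0 0
0.018 0 0 -0.08 0 0 0
0.018 0 0 -0.08 0 0 0
0.018 0 0 -0.08 0 0 0
0.018 0 0 -0.08 0 0 0'; python3 - <<'E'
from h import *
go((.4845,.1421,.08),np.pi/2+.0855)
E
```

```text
t: 11.1
tool_pos: [0.4571, -0.2324, 0.0182]
tool_rot: [-0.138, 3.138, -0.001]
contact_force: [0.4, 0.1, 0.5]
opening: 0.0498
grip_force: 0.0
t: 11.6
tool_pos: [0.4582, -0.2339, 0.0199]
tool_rot: [-0.136, 3.135, -0.003]
contact_force: [-0.6, 1.2, 6.4]
opening: 0.0209
grip_force: 21.9
t: 12.1
tool_pos: [0.4557, -0.2324, 0.0961]
tool_rot: [0.136, -3.137, -0.002]
contact_force: [-0.3, -0.2, -0.9]
opening: 0.0205
grip_force: 22.1
go [-0.0612  0.3706  0.0164] [ 0.0012 -0.0015  0.0011] [ 2.4000e-03  1.9000e-03 -3.1405e+00] q6 -2.275 t 12.1
```

```bash
python3 jog.py '0.018 -0.061 0.37 0.016 0 0 0
0.018 -0.061 0.37 0.016 0 0 0
0.018 -0.061 0.37 0.016 0 0 0
0.018 -0.061 0.37 0.016 0 0 0
0.018 -0.061 0.37 0.016 0 0 0
0.018 -0.061 0.37 0.016 0 0 0
0.018 -0.061 0.37 0.016 0 0 0
0.018 -0.061 0.37 0.016 0 0 0
0.018 -0.061 0.37 0.016 0 0 0
0.018 -0.061 0.37 0.016 0 0 0
0.018 -0.061 0.37 0.016 0 0 0
0.018 -0.061 0.37 0.016 0 0 0
0.018 -0.061 0.37 0.016 0 0 0'; python3 - <<'E'
from h import *
go((.4845,.1421,.033),np.pi/2+.0855)
E
```

```text
t: 13.18
tool_pos: [0.4845, 0.1399, 0.0801]
tool_rot: [0.134, -3.137, 0.001]
contact_force: [-0.0, 0.7, -1.1]
opening: 0.0209
grip_force: 22.2
go [-0.0003  0.0022  0.0471] [-0.0005 -0.0022 -0.0002] [-3.5000e-03  7.0000e-04  3.1414e+00] q6 -1.522 t 13.18
```

```bash
python3 jog.py '0.018 0 0.002 0.025 0 0 0
0.018 0 0.002 0.038 0 0 0
0.018 0 0.002 0.044 0 0 0
0.018 0 0.002 0.047 0 0 0
0.018 0 0.002 0.047 0 0 0
0.018 0 0.002 0.047 0 0 0'; python3 jog.py '0.036 0 0 0 0 0 0
0.036 0 0 0 0 0 0
0.036 0 0 0 0 0 0
0.036 0 0 -0.03 0 0 0
0.04 0 0 -0.07 0 0 0
0.05 0 0 -0.1 0 0 0
0.05 0 0 -0.1 0 0 0
0.05 0 0 -0.1 0 0 0
0.05 0 0 -0.1 0 0 0'; python3 - <<'E'
from h import *
for t in tubes():print(t)
go((.465,-.3241,.1),np.pi/2-.171)
E
```

```text
t: 13.68
tool_pos: [0.4857, 0.1422, 0.0348]
tool_rot: [-0.134, 3.138, 0.0]
contact_force: [-0.5, -0.6, -0.9]
opening: 0.0205
grip_force: 22.2
t: 14.43
tool_pos: [0.4847, 0.143, 0.1339]
tool_rot: [0.136, -3.138, 0.0]
contact_force: [0.5, -1.0, 0.3]
opening: 0.05
grip_force: 0.0
(0.5882, -0.262, np.float64(-0.047), 2594, array([0.021, 0.04 ]))
(0.5838, -0.1723, np.float64(0.286), 2619, array([0.021, 0.04 ]))
(0.4651, -0.324, np.float64(-0.172), 2551, array([0.021, 0.04 ]))
go [ 0.0593 -0.4636  0.033 ] [-0.0004 -0.0024  0.2577] [ 3.5000e-03 -6.0000e-04 -2.8839e+00] q6 -1.518 t 14.48
```

The manual's scale: turns go in shares of pi rad. Converting my numbers, 0.258 rad / 3.1416 = 0.0821.

```bash
python3 jog.py '0.05 0.059 -0.464 0.033 0 0 0.0821
0.05 0.059 -0.464 0.033 0 0 0.0821
0.05 0.059 -0.464 0.033 0 0 0.0821
0.05 0.059 -0.464 0.033 0 0 0.0821
0.05 0.059 -0.464 0.033 0 0 0.0821
0.05 0.059 -0.464 0.033 0 0 0.0821
0.05 0.059 -0.464 0.033 0 0 0.0821
0.05 0.059 -0.464 0.033 0 0 0.0821
0.05 0.059 -0.464 0.033 0 0 0.0821
0.05 0.059 -0.464 0.033 0 0 0.0821
0.05 0.059 -0.464 0.033 0 0 0.0821
0.05 0.059 -0.464 0.033 0 0 0.0821
0.05 0.059 -0.464 0.033 0 0 0.0821
0.05 0.059 -0.464 0.033 0 0 0.0821
0.05 0.059 -0.464 0.033 0 0 0.0821
0.05 0.059 -0.464 0.033 0 0 0.0821'; python3 - <<'E'
from h import *
go((.4651,-.324,.017),np.pi/2-.171)
for t in tubes():print(t)
E
```

```text
t: 15.82
tool_pos: [0.4664, -0.3225, 0.1006]
tool_rot: [-0.266, -3.129, -0.002]
contact_force: [0.3, -0.1, 0.3]
opening: 0.0498
grip_force: 0.0
go [ 0.0009 -0.0018  0.0836] [ 0.001  -0.0011  0.0016] [ 1.70e-03  1.60e-03 -3.14e+00] q6 -2.138 t 15.82
(0.5883, -0.262, np.float64(-0.042), 2640, array([0.022, 0.041]))
(0.5837, -0.1722, np.float64(0.285), 2660, array([0.022, 0.041]))
(0.3765, -0.2586, np.float64(-1.381), 1251, array([0.017, 0.028]))
```

```bash
python3 jog.py '0.05 0.001 -0.002 0.04 0 0 0
0.05 0.001 -0.002 0.078 0 0 0
0.05 0.001 -0.002 0.083 0 0 0
0.05 0.001 -0.002 0.083 0 0 0
0.05 0.001 -0.002 0.083 0 0 0' 22;python3 jog.py '0.018 0 0 0 0 0 0
0.018 0 0 0 0 0 0
0.018 0 0 0 0 0 0
0.018 0 0 0 0 0 0
0.018 0 0 0 0 0 0
0.018 0 0 0 0 0 0' 22; python3 jog.py '0.018 0 0 -0.03 0 0 0
0.018 0 0 -0.065 0 0 0
0.018 0 0 -0.08 0 0 0
0.018 0 0 -0.08 0 0 0
0.018 0 0 -0.08 0 0 0
0.018 0 0 -0.08 0 0 0'; python3 - <<'E'
from h import *
go((.4804,.1899,.08),np.pi/2+.0855)
E
```

```text
t: 16.28
tool_pos: [0.4657, -0.3259, 0.0193]
tool_rot: [0.267, 3.13, -0.001]
contact_force: [-0.1, -0.8, 0.6]
opening: 0.0499
grip_force: 0.0
t: 16.78
tool_pos: [0.4667, -0.3274, 0.0212]
tool_rot: [0.268, 3.127, -0.004]
contact_force: [-0.2, 0.8, 6.3]
opening: 0.0207
grip_force: 21.6
t: 17.28
tool_pos: [0.4644, -0.3256, 0.0971]
tool_rot: [-0.269, -3.129, -0.002]
contact_force: [0.1, 0.6, -2.1]
opening: 0.0206
grip_force: 22.2
go [0.0721 0.5106 0.0177] [ 0.0012 -0.0015 -0.2569] [-2.2000e-03 -1.8000e-03  2.8847e+00] q6 -2.142 t 17.28
```

Converted, -0.257 rad / 3.1416 = -0.0818.

```bash
python3 jog.py '0.018 0.072 0.51 0 0 0 -0.0818
0.018 0.072 0.51 0 0 0 -0.0818
0.018 0.072 0.51 0 0 0 -0.0818
0.018 0.072 0.51 0 0 0 -0.0818
0.018 0.072 0.51 0 0 0 -0.0818
0.018 0.072 0.51 0 0 0 -0.0818
0.018 0.072 0.51 0 0 0 -0.0818
0.018 0.072 0.51 0 0 0 -0.0818
0.018 0.072 0.51 0 0 0 -0.0818
0.018 0.072 0.51 0 0 0 -0.0818
0.018 0.072 0.51 0 0 0 -0.0818
0.018 0.072 0.51 0 0 0 -0.0818
0.018 0.072 0.51 0 0 0 -0.0818
0.018 0.072 0.51 0.017 0 0 -0.0818
0.018 0.072 0.51 0.017 0 0 -0.0818
0.018 0.072 0.51 0.017 0 0 -0.0818
0.018 0.072 0.51 0.017 0 0 -0.0818'; python3 - <<'E'
from h import *
go((.4804,.1899,.033),np.pi/2+.0855)
E
```

```text
t: 18.7
tool_pos: [0.4802, 0.1879, 0.0801]
tool_rot: [0.133, -3.136, 0.001]
contact_force: [-0.1, 0.5, -0.7]
opening: 0.0209
grip_force: 22.3
go [-0.0005  0.002   0.0471] [-0.0005 -0.0026 -0.0006] [-4.100e-03  8.000e-04  3.141e+00] q6 -1.427 t 18.7
```

```bash
python3 jog.py '0.018 0 0.002 0.025 0 0 0
0.018 0 0.002 0.038 0 0 0
0.018 0 0.002 0.044 0 0 0
0.018 0 0.002 0.047 0 0 0
0.018 0 0.002 0.047 0 0 0
0.018 0 0.002 0.047 0 0 0'; python3 jog.py '0.036 0 0 0 0 0 0
0.036 0 0 0 0 0 0
0.036 0 0 0 0 0 0
0.036 0 0 -0.03 0 0 0
0.04 0 0 -0.07 0 0 0
0.05 0 0 -0.1 0 0 0
0.05 0 0 -0.1 0 0 0
0.05 0 0 -0.1 0 0 0
0.05 0 0 -0.1 0 0 0'; python3 - <<'E'
from h import *
for t in tubes():print(t)
go((.5837,-.1723,.1),np.pi/2+.286)
E
```

```text
t: 19.2
tool_pos: [0.4818, 0.1902, 0.0353]
tool_rot: [-0.133, 3.137, 0.0]
contact_force: [-0.1, 0.3, -1.2]
opening: 0.0206
grip_force: 22.3
t: 19.95
tool_pos: [0.4805, 0.1906, 0.1338]
tool_rot: [0.135, -3.138, 0.0]
contact_force: [0.4, 0.4, 0.1]
opening: 0.05
grip_force: 0.0
(0.5882, -0.262, np.float64(-0.04), 2607, array([0.021, 0.04 ]))
(0.5837, -0.1723, np.float64(0.28), 2622, array([0.021, 0.04 ]))
go [-0.0724 -0.3702  0.0327] [-1.000e-04 -2.600e-03 -2.003e-01] [-3.8000e-03  2.0000e-04  2.9413e+00] q6 -1.423 t 20.0
```

Converted, -0.2 rad / 3.1416 = -0.0637.

```bash
python3 jog.py '0.05 -0.072 -0.37 0 0 0 -0.0637
0.05 -0.072 -0.37 0 0 0 -0.0637
0.05 -0.072 -0.37 0 0 0 -0.0637
0.05 -0.072 -0.37 0 0 0 -0.0637
0.05 -0.072 -0.37 0 0 0 -0.0637
0.05 -0.072 -0.37 0 0 0 -0.0637
0.05 -0.072 -0.37 0 0 0 -0.0637
0.05 -0.072 -0.37 0 0 0 -0.0637
0.05 -0.072 -0.37 0.03 0 0 -0.0637
0.05 -0.072 -0.37 0.033 0 0 -0.0637
0.05 -0.072 -0.37 0.033 0 0 -0.0637
0.05 -0.072 -0.37 0.033 0 0 -0.0637
0.05 -0.072 -0.37 0.033 0 0 -0.0637
0.05 -0.072 -0.37 0.033 0 0 -0.0637'; python3 - <<'E'
from h import *
go((.5837,-.1723,.017),np.pi/2+.284)
for t in tubes():print(t)
E
```

```text
t: 21.17
tool_pos: [0.5843, -0.1706, 0.1015]
tool_rot: [-0.449, 3.109, 0.0]
contact_force: [-0.8, 0.2, 0.4]
opening: 0.0502
grip_force: 0.0
go [ 0.0011 -0.0015  0.0845] [0.0002 0.0001 0.0031] [-1.0000e-04  3.0000e-04 -3.1385e+00] q6 -2.264 t 21.17
(0.5035, -0.0648, np.float64(0.019), 4089, array([0.008, 0.198]))
(0.5916, -0.2601, np.float64(-0.229), 1754, array([0.018, 0.033]))
```

```bash
python3 jog.py '0.05 0.001 -0.002 0.04 0 0 0
0.05 0.001 -0.002 0.079 0 0 0
0.05 0.001 -0.002 0.084 0 0 0
0.05 0.001 -0.002 0.084 0 0 0
0.05 0.001 -0.002 0.084 0 0 0' 22;python3 jog.py '0.018 0 0 0 0 0 0
0.018 0 0 0 0 0 0
0.018 0 0 0 0 0 0
0.018 0 0 0 0 0 0
0.018 0 0 0 0 0 0
0.018 0 0 0 0 0 0' 22; python3 jog.py '0.018 0 0 -0.03 0 0 0
0.018 0 0 -0.065 0 0 0
0.018 0 0 -0.08 0 0 0
0.018 0 0 -0.08 0 0 0
0.018 0 0 -0.08 0 0 0
0.018 0 0 -0.08 0 0 0'; python3 - <<'E'
from h import *
go((.4763,.2377,.08),np.pi/2+.0855)
E
```

```text
t: 21.63
tool_pos: [0.5846, -0.1737, 0.0187]
tool_rot: [-0.449, 3.108, -0.001]
contact_force: [1.1, -0.5, 0.5]
opening: 0.0503
grip_force: 0.0
t: 22.13
tool_pos: [0.586, -0.1748, 0.0204]
tool_rot: [-0.447, 3.106, -0.003]
contact_force: [-1.0, 0.7, 7.0]
opening: 0.021
grip_force: 21.6
t: 22.63
tool_pos: [0.5832, -0.1737, 0.0963]
tool_rot: [0.447, -3.108, -0.001]
contact_force: [-1.3, 0.4, -0.6]
opening: 0.0206
grip_force: 22.0
go [-0.0134  0.4249  0.0167] [ 0.0009 -0.0014  0.2002] [ 2.0000e-03  1.3000e-03 -2.9414e+00] q6 -2.268 t 22.63
```

Converted, 0.2 rad / 3.1416 = 0.0637.

```bash
python3 jog.py '0.018 -0.013 0.425 0 0 0 0.0637
0.018 -0.013 0.425 0 0 0 0.0637
0.018 -0.013 0.425 0 0 0 0.0637
0.018 -0.013 0.425 0 0 0 0.0637
0.018 -0.013 0.425 0 0 0 0.0637
0.018 -0.013 0.425 0 0 0 0.0637
0.018 -0.013 0.425 0 0 0 0.0637
0.018 -0.013 0.425 0 0 0 0.0637
0.018 -0.013 0.425 0 0 0 0.0637
0.018 -0.013 0.425 0 0 0 0.0637
0.018 -0.013 0.425 0 0 0 0.0637
0.018 -0.013 0.425 0.016 0 0 0.0637
0.018 -0.013 0.425 0.016 0 0 0.0637
0.018 -0.013 0.425 0.016 0 0 0.0637
0.018 -0.013 0.425 0.016 0 0 0.0637'; python3 - <<'E'
from h import *
go((.4763,.2377,.033),np.pi/2+.0855)
E
```

```text
t: 23.88
tool_pos: [0.4762, 0.2365, 0.0804]
tool_rot: [0.133, -3.137, 0.001]
contact_force: [0.2, -0.3, -0.0]
opening: 0.0206
grip_force: 22.1
go [-0.0003  0.0012  0.0474] [-0.0006 -0.0021 -0.0008] [-3.3000e-03  1.0000e-03  3.1408e+00] q6 -1.334 t 23.88
```

```bash
python3 jog.py '0.018 0 0.001 0.025 0 0 0
0.018 0 0.001 0.038 0 0 0
0.018 0 0.001 0.044 0 0 0
0.018 0 0.001 0.047 0 0 0
0.018 0 0.001 0.047 0 0 0
0.018 0 0.001 0.047 0 0 0'; python3 jog.py '0.036 0 0 0 0 0 0
0.036 0 0 0 0 0 0
0.036 0 0 0 0 0 0
0.036 0 0 -0.03 0 0 0
0.04 0 0 -0.07 0 0 0
0.05 0 0 -0.1 0 0 0
0.05 0 0 -0.1 0 0 0
0.05 0 0 -0.1 0 0 0
0.05 0 0 -0.1 0 0 0'; python3 - <<'E'
from h import *
for t in tubes():print(t)
go((.5882,-.262,.1),np.pi/2-.043)
E
```

```text
t: 24.38
tool_pos: [0.477, 0.2381, 0.0347]
tool_rot: [-0.134, 3.138, 0.0]
contact_force: [-0.9, -0.0, 0.2]
opening: 0.0207
grip_force: 22.1
t: 25.13
tool_pos: [0.4762, 0.2383, 0.1338]
tool_rot: [0.135, -3.138, 0.0]
contact_force: [-0.9, -0.3, -1.2]
opening: 0.0502
grip_force: 0.0
(0.5882, -0.262, np.float64(-0.037), 2603, array([0.021, 0.04 ]))
go [-0.0695 -0.5078  0.0329] [-0.0008 -0.0025  0.1287] [ 3.8000e-03 -1.3000e-03 -3.0128e+00] q6 -1.332 t 25.18
```

Converted, 0.129 rad / 3.1416 = 0.0411.

```bash
python3 jog.py '0.05 -0.069 -0.508 0 0 0 0.0411
0.05 -0.069 -0.508 0 0 0 0.0411
0.05 -0.069 -0.508 0 0 0 0.0411
0.05 -0.069 -0.508 0 0 0 0.0411
0.05 -0.069 -0.508 0 0 0 0.0411
0.05 -0.069 -0.508 0 0 0 0.0411
0.05 -0.069 -0.508 0 0 0 0.0411
0.05 -0.069 -0.508 0 0 0 0.0411
0.05 -0.069 -0.508 0 0 0 0.0411
0.05 -0.069 -0.508 0 0 0 0.0411
0.05 -0.069 -0.508 0 0 0 0.0411
0.05 -0.069 -0.508 0 0 0 0.0411
0.05 -0.069 -0.508 0.033 0 0 0.0411
0.05 -0.069 -0.508 0.033 0 0 0.0411
0.05 -0.069 -0.508 0.033 0 0 0.0411
0.05 -0.069 -0.508 0.033 0 0 0.0411
0.05 -0.069 -0.508 0.033 0 0 0.0411'; python3 - <<'E'
from h import *
go((.5882,-.262,.017),np.pi/2-.042)
E
```

```text
t: 26.6
tool_pos: [0.5889, -0.2608, 0.1016]
tool_rot: [0.066, 3.141, 0.0]
contact_force: [0.1, 0.9, 0.4]
opening: 0.0502
grip_force: 0.0
go [ 0.0007 -0.0013  0.0846] [ 0.0001  0.0002 -0.    ] [ 3.0000e-04 -2.0000e-04  3.1416e+00] q6 -2.061 t 26.6
```

```bash
python3 jog.py '0.05 0.001 -0.002 0.04 0 0 0
0.05 0.001 -0.001 0.079 0 0 0
0.05 0.001 -0.001 0.084 0 0 0
0.05 0.001 -0.001 0.084 0 0 0
0.05 0.001 -0.001 0.084 0 0 0' 22;python3 jog.py '0.018 0 0 0 0 0 0
0.018 0 0 0 0 0 0
0.018 0 0 0 0 0 0
0.018 0 0 0 0 0 0
0.018 0 0 0 0 0 0
0.018 0 0 0 0 0 0' 22; python3 jog.py '0.018 0 0 -0.03 0 0 0
0.018 0 0 -0.065 0 0 0
0.018 0 0 -0.08 0 0 0
0.018 0 0 -0.08 0 0 0
0.018 0 0 -0.08 0 0 0
0.018 0 0 -0.08 0 0 0'; python3 - <<'E'
from h import *
go((.4722,.2856,.08),np.pi/2+.0855)
E
```

```text
t: 27.02
tool_pos: [0.5887, -0.2625, 0.0191]
tool_rot: [0.066, 3.139, -0.001]
contact_force: [-0.0, 0.4, 0.5]
opening: 0.0502
grip_force: 0.0
t: 27.52
tool_pos: [0.5897, -0.2637, 0.0207]
tool_rot: [0.068, 3.137, -0.003]
contact_force: [-1.8, 1.0, 6.6]
opening: 0.0205
grip_force: 21.6
t: 28.02
tool_pos: [0.5869, -0.2623, 0.0958]
tool_rot: [-0.068, -3.139, -0.002]
contact_force: [-0.4, -0.3, -0.9]
opening: 0.0206
grip_force: 22.1
go [0.1383 0.5424 0.0166] [ 0.0011 -0.0018 -0.1288] [-2.8000e-03 -1.7000e-03  3.0128e+00] q6 -2.063 t 28.02
```

Converted, -0.129 rad / 3.1416 = -0.0411.

```bash
python3 jog.py '0.018 0.138 0.542 0 0 0 -0.0411
0.018 0.138 0.542 0 0 0 -0.0411
0.018 0.138 0.542 0 0 0 -0.0411
0.018 0.138 0.542 0 0 0 -0.0411
0.018 0.138 0.542 0 0 0 -0.0411
0.018 0.138 0.542 0 0 0 -0.0411
0.018 0.138 0.542 0 0 0 -0.0411
0.018 0.138 0.542 0 0 0 -0.0411
0.018 0.138 0.542 0 0 0 -0.0411
0.018 0.138 0.542 0 0 0 -0.0411
0.018 0.138 0.542 0 0 0 -0.0411
0.018 0.138 0.542 0 0 0 -0.0411
0.018 0.138 0.542 0 0 0 -0.0411
0.018 0.138 0.542 0 0 0 -0.0411
0.018 0.138 0.542 0.016 0 0 -0.0411
0.018 0.138 0.542 0.016 0 0 -0.0411
0.018 0.138 0.542 0.016 0 0 -0.0411
0.018 0.138 0.542 0.016 0 0 -0.0411'; python3 - <<'E'
from h import *
go((.4722,.2856,.033),np.pi/2+.0855)
E
```

```text
t: 29.52
tool_pos: [0.4726, 0.2838, 0.08]
tool_rot: [0.133, -3.136, 0.002]
contact_force: [1.0, -0.3, -0.3]
opening: 0.0208
grip_force: 22.1
go [0.0001 0.0019 0.047 ] [-0.001  -0.0025 -0.0005] [-3.900e-03  1.500e-03  3.141e+00] q6 -1.25 t 29.52
```

```bash
python3 jog.py '0.018 0 0.002 0.025 0 0 0
0.018 0 0.002 0.038 0 0 0
0.018 0 0.002 0.044 0 0 0
0.018 0 0.002 0.047 0 0 0
0.018 0 0.002 0.047 0 0 0
0.018 0 0.002 0.047 0 0 0'; python3 jog.py '0.036 0 0 0 0 0 0
0.036 0 0 0 0 0 0
0.036 0 0 0 0 0 0
0.036 0 0 -0.03 0 0 0
0.04 0 0 -0.07 0 0 0
0.05 0 0 -0.1 0 0 0
0.05 0 0 -0.1 0 0 0
0.05 -0.03 -0.04 -0.14 0 0 0
0.05 -0.06 -0.07 -0.18 0 0 0
0.05 -0.09 -0.1 -0.2 0 0 0
0.05 -0.09 -0.12 -0.23 0 0 0
0.05 -0.09 -0.12 -0.23 0 0 0
0.05 -0.09 -0.12 -0.23 0 0 0
0.05 -0.09 -0.12 -0.23 0 0 0'; python3 - <<'E'
from h import *
K,T=cam("wrist");i=vision.get_image("wrist");np.savez("w4.npz",K=K,T=T,i=i)
cv2.imwrite("pics/w4.png",cv2.resize(i[:,:,::-1],(800,500),interpolation=cv2.INTER_CUBIC))
E
```

```text
t: 30.02
tool_pos: [0.4735, 0.2863, 0.0346]
tool_rot: [-0.133, 3.138, 0.0]
contact_force: [0.6, -0.4, -0.4]
opening: 0.0202
grip_force: 23.7
t: 31.18
tool_pos: [0.5746, 0.174, 0.2663]
tool_rot: [-0.131, 3.135, 0.001]
contact_force: [-0.4, -1.2, -0.6]
opening: 0.0498
grip_force: 0.0
```

View pics/w4.png

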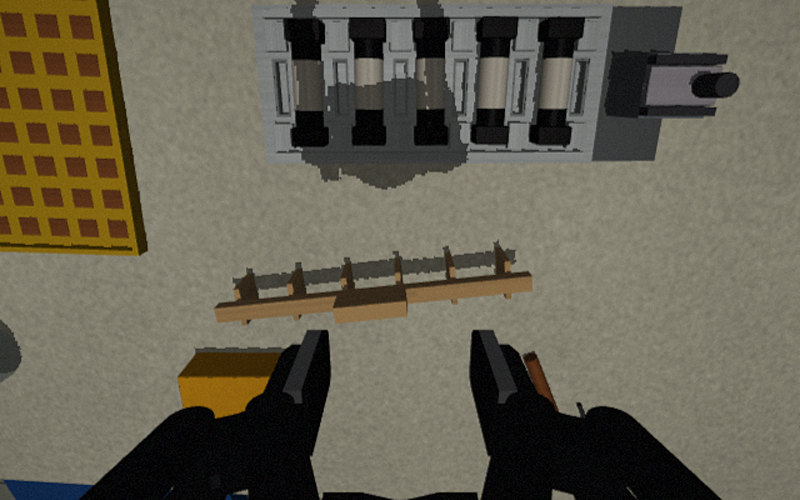

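All five tubes lie in their pockets, at columns 307, 370, 430, 493 and 556, and the bolt is open. The comb's handle is near (371,307).

```bash
python3 - <<'E'
from h import *
d=np.load("w4.npz");K,T,i=d["K"],d["T"],d["i"]
q=back(K,T,np.array([(216,312),(532,282),(371,309)])/1.25,.07);print(q.round(3))
a=ortho(i,K,T,.58,.70,.0,.32,.055,2500);b=ortho(i,K,T,.60,.70,.09,.21,.079,6000)[:300]
b=ortho(i,K,T,.615,.675,.08,.24,.079,5000)
cv2.imwrite("pics/c1.png",np.vstack([a,b])[:,:,::-1])
E
```

```text
[[0.672 0.027 0.07 ]
 [0.623 0.286 0.07 ]
 [0.658 0.156 0.07 ]]Traceback (most recent call last):
  File "<stdin>", line 6, in <module>
    return _nx.concatenate(arrs, 0, dtype=dtype, casting=casting)
           ~~~~~~~~~~~~~~~^^^^^^^^^^^^^^^^^^^^^^^^^^^^^^^^^^^^^^^
ValueError: all the input array dimensions except for the concatenation axis must match exactly, but along dimension 1, the array at index 0 has size 800 and the array at index 1 has size 799
```

```bash
python3 - <<'E'
from h import *
d=np.load("w4.npz");K,T,i=d["K"],d["T"],d["i"]
a=ortho(i,K,T,.58,.70,.0,.32,.055,2500)
b=ortho(i,K,T,.62,.68,.08,.24,.079,5000)[:,:799]
cv2.imwrite("pics/c1.png",np.vstack([a[:,:b.shape[1]],b])[:,:,::-1])
E
```

```text
(no output)
```

View pics/c1.png

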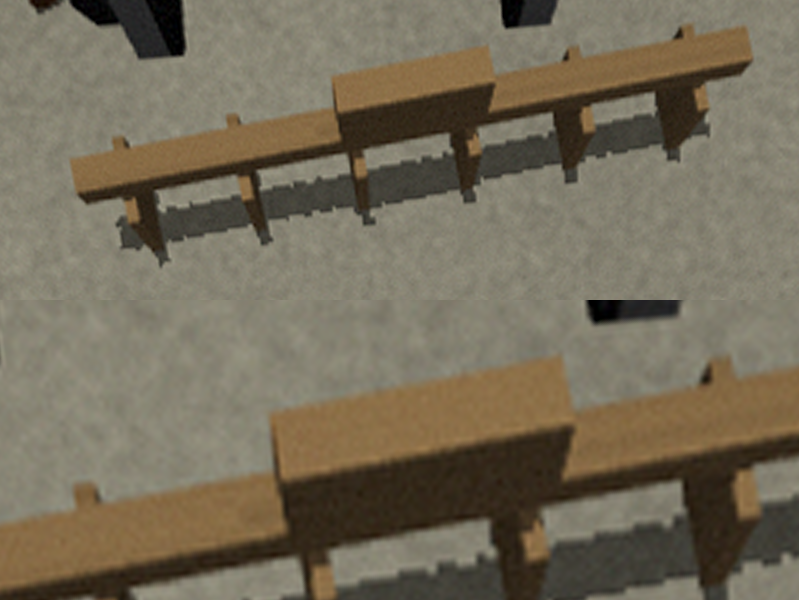

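In the lower rectified view the handle top has corners (272,412), (560,356), (573,425) and (284,480). That puts the comb at about (0.656, 0.1555) with yaw 0.190.

```bash
python3 - <<'E'
from h import *
go((.656,.1555,.13),.190)
E
```

```text
go [-0.0809 -0.0262  0.1342] [ 5.0000e-04 -2.0000e-04  1.4657e+00] [ 2.0000e-04  5.0000e-04 -1.6759e+00] q6 -1.484 t 31.23
```

Converted, 1.466 rad / 3.1416 = 0.4666.

```bash
python3 jog.py '0.05 -0.081 -0.026 0.05 0 0 0.4666
0.05 -0.081 -0.026 0.05 0 0 0.4666
0.05 -0.081 -0.026 0.05 0 0 0.4666
0.05 -0.081 -0.026 0.05 0 0 0.4666
0.05 -0.081 -0.026 0.05 0 0 0.4666
0.05 -0.081 -0.026 0.05 0 0 0.4666
0.05 -0.081 -0.026 0.05 0 0 0.4666
0.05 -0.081 -0.026 0.05 0 0 0.4666
0.05 -0.081 -0.026 0.05 0 0 0.4666
0.05 -0.081 -0.026 0.05 0 0 0.4666
0.05 -0.081 -0.026 0.134 0 0 0.4666
0.05 -0.081 -0.026 0.134 0 0 0.4666
0.05 -0.081 -0.026 0.134 0 0 0.4666
0.05 -0.081 -0.026 0.134 0 0 0.4666
0.05 -0.081 -0.026 0.134 0 0 0.4666
0.05 -0.081 -0.026 0.134 0 0 0.4666'; python3 - <<'E'
from h import *
go((.656,.1555,.054),.190)
E
```

```text
t: 32.57
tool_pos: [0.6575, 0.1565, 0.1334]
tool_rot: [1.996, 2.422, 0.005]
contact_force: [1.2, 0.9, -0.1]
opening: 0.05
grip_force: 0.0
go [-0.0007 -0.002   0.0794] [0.0043 0.0003 0.0024] [-4.0000e-04  6.8000e-03 -3.1392e+00] q6 -0.069 t 32.57
```

Converted, 0.002 rad / 3.1416 = 0.0006.

```bash
python3 jog.py '0.05 -0.001 -0.002 0.04 0 0 0.0006
0.05 -0.001 -0.002 0.07 0 0 0.0006
0.05 -0.001 -0.002 0.079 0 0 0.0006
0.05 -0.001 -0.002 0.079 0 0 0.0006
0.05 -0.001 -0.002 0.079 0 0 0.0006
0.05 -0.001 -0.002 0.079 0 0 0.0006'; python3 - <<'E'
from h import *
go((.656,.1555,.054),.190)
E
python3 jog.py '0 0 0 0 0 0 0
0 0 0 0 0 0 0
0 0 0 0 0 0 0
0 0 0 0 0 0 0
0 0 0 0 0 0 0
0 0 0 0 0 0 0
0 0 0 0 0 0 0
0 0 0 0 0 0 0' 50
```

```text
t: 33.07
tool_pos: [0.6566, 0.1548, 0.0548]
tool_rot: [2.0, 2.418, 0.006]
contact_force: [0.3, -0.4, -0.3]
opening: 0.0503
grip_force: 0.0
go [ 0.0008 -0.0004  0.0008] [ 0.0053  0.0004 -0.0012] [ 6.0000e-04 -8.3000e-03  3.1404e+00] q6 -0.067 t 33.07
t: 33.73
tool_pos: [0.6551, 0.1546, 0.0529]
tool_rot: [2.001, 2.42, 0.002]
contact_force: [-2.0, 0.2, 6.2]
opening: 0.0132
grip_force: 49.7
```

```bash
python3 jog.py '0 0 0 -0.02 0 0 0
0 0 0 -0.05 0 0 0
0 0 0 -0.08 0 0 0
0 0 0 -0.09 0 0 0
0 0 0 -0.09 0 0 0
0 0 0 -0.09 0 0 0'; python3 - <<'E'
from h import *
go((.4805,.1892,.125),.0855)
E
```

```text
t: 34.23
tool_pos: [0.6539, 0.1544, 0.1404]
tool_rot: [-2.002, -2.42, 0.001]
contact_force: [-0.4, -0.3, -3.7]
opening: 0.013
grip_force: 49.6
go [ 0.0667 -0.1638  0.0155] [-0.0006  0.      0.103 ] [-0.0000e+00 -1.0000e-03 -3.0386e+00] q6 -0.067 t 34.23
```

Converted, 0.103 rad / 3.1416 = 0.0328.

```bash
python3 jog.py '0 0.014 -0.033 0 0 0 0.0095
0 0.027 -0.066 0 0 0 0.0191
0 0.04 -0.098 0 0 0 0.0286
0 0.054 -0.131 0 0 0 0.0328
0 0.061 -0.15 0.01 0 0 0.0328
0 0.067 -0.164 0.015 0 0 0.0328
0 0.067 -0.164 0.015 0 0 0.0328
0 0.067 -0.164 0.015 0 0 0.0328
0 0.067 -0.164 0.015 0 0 0.0328
0 0.067 -0.164 0.015 0 0 0.0328'; python3 - <<'E'
from h import *
go((.4805,.1892,.095),.0855)
K,T=cam("top");i=vision.get_image("top");np.savez("t5.npz",K=K,T=T,i=i)
K,T=cam("wrist");i=vision.get_image("wrist");np.savez("w5.npz",K=K,T=T,i=i)
cv2.imwrite("pics/w5.png",cv2.resize(i[:,:,::-1],(800,500),interpolation=cv2.INTER_CUBIC))
E
```

```text
t: 35.07
tool_pos: [0.4814, 0.1893, 0.1261]
tool_rot: [2.125, 2.314, -0.0]
contact_force: [-0.2, 0.4, -2.8]
opening: 0.0133
grip_force: 50.1
go [-0.     -0.0009  0.0311] [-0.0001  0.0001 -0.0006] [2.000e-04 1.000e-04 3.141e+00] q6 0.146 t 35.07
```

```bash
python3 jog.py '0 0 -0.001 0.02 0 0 0
0 0 -0.001 0.035 0 0 0
0 0 -0.001 0.045 0 0 0
0 0 -0.001 0.047 0 0 0
0 0 -0.001 0.047 0 0 0
0 0 -0.001 0.047 0 0 0'; python3 - <<'E'
from h import *
go((.4805,.1892,.0609),.0855)
E
python3 jog.py '0 0 0 0.003 0 0 0
0 0 0 0.006 0 0 0
0 0 0 0.006 0 0 0
0 0 0 0.006 0 0 0'
```

```text
t: 35.67
tool_pos: [0.4803, 0.1895, 0.08]
tool_rot: [2.124, 2.314, 0.001]
contact_force: [-0.2, -0.3, -2.3]
opening: 0.0131
grip_force: 49.9
go [-0.0004  0.0002  0.0191] [ 0.001  -0.0001 -0.0001] [-2.0000e-04 -1.6000e-03  3.1415e+00] q6 0.146 t 35.67
t: 36.0
tool_pos: [0.4796, 0.1895, 0.0734]
tool_rot: [2.124, 2.314, -0.0]
contact_force: [0.0, -0.0, -2.5]
opening: 0.0132
grip_force: 50.0
```

```bash
python3 jog.py '0 0 0 0.002 0 0 0
0 0 0 0.004 0 0 0
0 0 0 0.005 0 0 0
0 0 0 0.005 0 0 0'; python3 jog.py '0 0 0 0.002 0 0 0
0 0 0 0.004 0 0 0
0 0 0 0.005 0 0 0
0 0 0 0.005 0 0 0
0 0 0 0.005 0 0 0'
```

```text
t: 36.33
tool_pos: [0.4793, 0.1894, 0.0678]
tool_rot: [-2.124, -2.314, 0.001]
contact_force: [-0.1, -0.3, -2.8]
opening: 0.0134
grip_force: 50.0
t: 36.75
tool_pos: [0.4795, 0.1895, 0.0632]
tool_rot: [-2.124, -2.314, 0.0]
contact_force: [0.7, -0.1, -3.0]
opening: 0.0132
grip_force: 50.0
```

Teeth are in the slots with no side load, so I go down the last 2–3 mm.

```bash
python3 jog.py '0 0 0 0.001 0 0 0
0 0 0 0.002 0 0 0
0 0 0 0.003 0 0 0
0 0 0 0.003 0 0 0
0 0 0 0.003 0 0 0'
```

```text
t: 37.17
tool_pos: [0.4799, 0.1895, 0.061]
tool_rot: [2.124, 2.314, 0.0]
contact_force: [-0.9, -1.3, 2.7]
opening: 0.0135
grip_force: 50.7
```

```bash
python3 jog.py '0.03 0 0 0 0 0 0
0.03 0 0 0 0 0 0
0.03 0 0 0 0 0 0
0.03 0 0 0 0 0 0
0.03 0 0 -0.01 0 0 0
0.03 0 0 -0.03 0 0 0
0.05 0 0 -0.06 0 0 0
0.05 0 0 -0.1 0 0 0
0.05 0 0 -0.12 0 0 0
0.05 0 0 -0.12 0 0 0
0.05 0 0 -0.12 0 0 0'; python3 - <<'E'
from h import *
go((.465,.3785,.15),np.pi/2+.0855)
E
```

```text
t: 38.08
tool_pos: [0.4808, 0.1898, 0.1829]
tool_rot: [2.123, 2.312, 0.006]
contact_force: [0.4, 0.3, -0.6]
opening: 0.0502
grip_force: 0.0
go [0.1894 0.0002 0.0331] [ 0.0042  0.0031 -1.5708] [ 0.0031 -0.0042  1.5708] q6 0.146 t 38.08
```

Converted, -1.571 rad / 3.1416 = -0.5001.

```bash
python3 jog.py '0.05 0.189 0 0 0 0 -0.5001
0.05 0.189 0 0 0 0 -0.5001
0.05 0.189 0 0 0 0 -0.5001
0.05 0.189 0 0 0 0 -0.5001
0.05 0.189 0 0 0 0 -0.5001
0.05 0.189 0 0 0 0 -0.5001
0.05 0.189 0 0 0 0 -0.5001
0.05 0.189 0 0 0 0 -0.5001
0.05 0.189 0 0 0 0 -0.5001
0.05 0.189 0 0 0 0 -0.5001
0.05 0.189 0 0 0 0 -0.5001
0.05 0.189 0 0.033 0 0 -0.5001
0.05 0.189 0 0.033 0 0 -0.5001
0.05 0.189 0 0.033 0 0 -0.5001
0.05 0.189 0 0.033 0 0 -0.5001
0.05 0.189 0 0.033 0 0 -0.5001
0.05 0.189 0 0.033 0 0 -0.5001'; python3 - <<'E'
from h import *
go((.465,.3785,.082),np.pi/2+.0855)
K,T=cam("wrist");i=vision.get_image("wrist")
cv2.imwrite("pics/w6.png",cv2.resize(i[:,:,::-1],(800,500),interpolation=cv2.INTER_CUBIC))
E
```

```text
t: 39.5
tool_pos: [0.4639, 0.378, 0.148]
tool_rot: [-0.133, 3.138, 0.001]
contact_force: [0.7, -0.7, 1.1]
opening: 0.0498
grip_force: 0.0
go [-0.0011  0.0003  0.066 ] [ 0.0005  0.0011 -0.0009] [ 1.8000e-03 -9.0000e-04  3.1407e+00] q6 -1.096 t 39.5
```

View pics/w6.png

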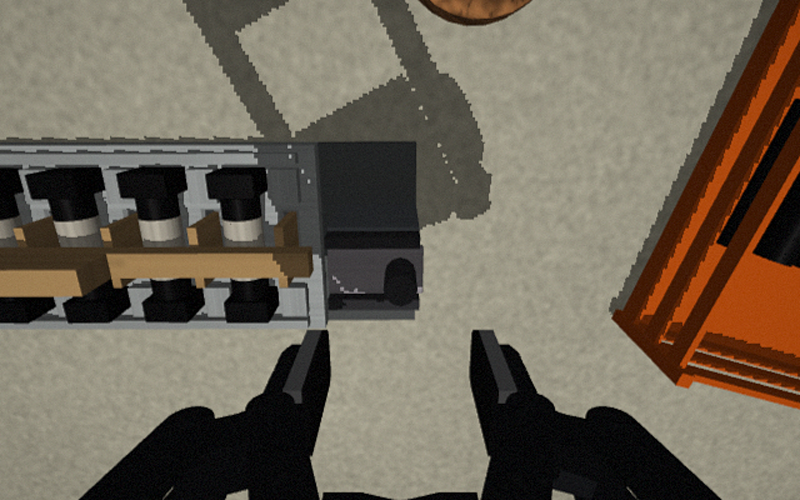

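The comb sits level in the jig with its teeth down between the tubes. The bolt is open with its knob at (400,283), under the middle of the gripper. Next I close the bolt.

```bash
python3 jog.py '0.05 0 0 0.03 0 0 0
0.05 0 0 0.055 0 0 0
0.05 0 0 0.065 0 0 0
0.05 0 0 0.065 0 0 0
0.05 0 0 0.065 0 0 0
0.0 0 0 0.065 0 0 0
0.0 0 0 0.065 0 0 0
0.0 0 0 0.065 0 0 0
0.0 0 0 0.065 0 0 0
0.0 0 0 0.065 0 0 0
0.0 0 0 0.065 0 0 0' 25; python3 jog.py '0 0 -0.006 0 0 0 0
0 0 -0.012 0 0 0 0
0 0 -0.018 0 0 0 0
0 0 -0.024 0 0 0 0
0 0 -0.026 0 0 0 0
0 0 -0.026 0 0 0 0
0 0 -0.026 0 0 0 0'
```

```text
t: 40.47
tool_pos: [0.4646, 0.3783, 0.0843]
tool_rot: [-0.134, 3.136, 0.002]
contact_force: [-0.8, -0.8, 6.1]
opening: 0.0144
grip_force: 24.6
t: 41.05
tool_pos: [0.4668, 0.3524, 0.0843]
tool_rot: [-0.134, 3.136, 0.003]
contact_force: [0.9, 0.1, 6.2]
opening: 0.0142
grip_force: 24.7
```

```bash
python3 jog.py '0 0 -0.001 0 0 0 0
0 0 -0.002 0 0 0 0
0 0 -0.003 0 0 0 0
0 0 -0.003 0 0 0 0'; python3 jog.py '0.05 0 0.002 0 0 0 0
0.05 0 0.002 0 0 0 0
0.05 0 0.002 0 0 0 0
0.05 0 0.002 -0.03 0 0 0
0.05 0 0.002 -0.07 0 0 0
0.05 0 0.04 -0.11 0 0 0
0.05 0 0.08 -0.15 0 0 0
0.05 0 0.11 -0.18 0 0 0
0.05 0 0.15 -0.2 0 0 0
0.05 0 0.18 -0.2 0 0 0
0.05 0 0.18 -0.2 0 0 0
0.05 0 0.18 -0.2 0 0 0
0.05 0 0.18 -0.2 0 0 0
0.05 0 0.18 -0.2 0 0 0'; python3 - <<'E'
from h import *
K,T=cam("top");i=vision.get_image("top")
a=ortho(i,K,T,.40,.56,.05,.40,.06,2200)
s=vision.get_image("side")[40:170,180:370]
s=cv2.resize(s,(a.shape[1],int(130*a.shape[1]/190)),interpolation=cv2.INTER_CUBIC)[:245]
cv2.imwrite("pics/f.png",np.vstack([a,s])[:,:,::-1])
E
```

```text
t: 41.38
tool_pos: [0.467, 0.3503, 0.0843]
tool_rot: [-0.134, 3.136, 0.006]
contact_force: [-1.3, 3.4, 5.3]
opening: 0.0141
grip_force: 24.6
t: 42.55
tool_pos: [0.4504, 0.5271, 0.2807]
tool_rot: [0.134, -3.137, 0.003]
contact_force: [0.1, 0.3, -0.2]
opening: 0.05
grip_force: 0.0
```

View pics/f.png

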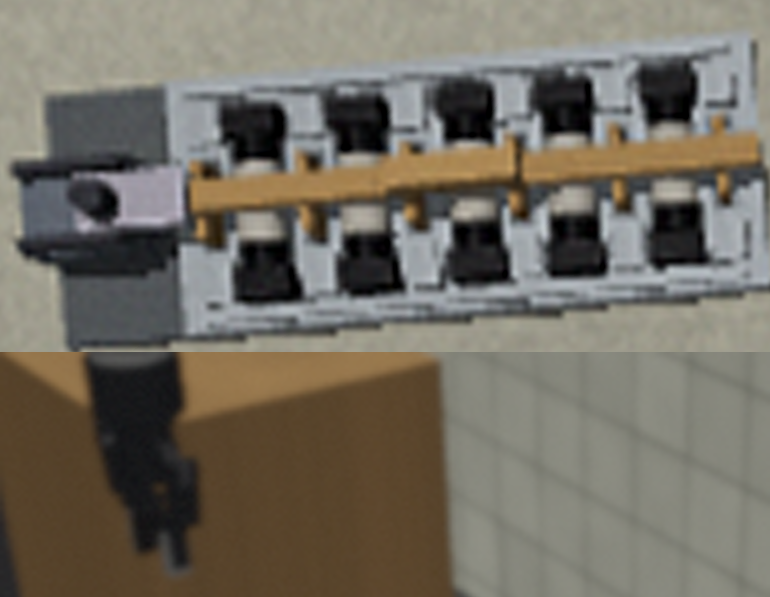

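The final view shows all five tubes in their pockets and the comb straight across them. The bolt plate covers the comb's left end: its edge is at column 183, while the spine's true end is near column 155, hidden under it. Knob travel from open to closed was 28 mm and the arm is clear, so I hand in.

```bash
python3 -c "
from station import ctrl, vision, probe_bus, ticket
print(ticket.finish_job())"
```

```text
the job is handed in; nothing more can be done
None
```

I packed all five tubes in their own pockets at about 22 N grip, seated the comb fully home, slid the bolt shut over its end and handed the job in at about 43 s; no verdict was returned.

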